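# Put the setting master in its keep and latch the gate

### The job

Put the steel setting master away: stand it upright on the floor of the small walled keep, its long side along the gate, without letting it drop, and then push the gate shut until the sprung tongue snaps in behind the strike. The dark sanding block lies in the way of the gate; leave it lying on the table well clear of the gate's swing, and do not disturb the other things on the table.

Things in the scene. Friction and masses are not known exactly. Their poses are not given: they have to be found in the camera images.
- keep: Open-topped keep fixed to the table: grey floor plate, 8 mm aluminium walls at back and both sides, tops 64 mm above the table. Origin on the table under the middle of the inside; x to the back wall (inner face x = +39 mm), y to the hinge side (inner faces y = +-37 mm), z up. Mouth at x = -39 to -47, closed by the gate. Steel strike bracket, 56 mm high, at x -31 to -53, y -43 to -60 mm
- keep_floor (a point): Point on the keep's floor (6 mm above the table), 7 mm nearer the mouth than the middle of the inside: the master set down centred here leaves 28 mm behind it, 14 mm before it to the gate and 7 mm at each end. Axes as the keep
- gate (a joint): Gate angle in rad: 0 shut against its stop, 1.57 standing straight out towards the robot side, at most 1.9. A weak spring (about 0.1 N m) pushes it open when it is not latched; near its starting angle friction holds it
- gate_hinge (a point): On the gate's upright hinge axis, 35 mm above the table, keep x -43, y +45 mm. Gate: plate 8 mm thick, 10 to 60 mm above the table, reaching 84 mm from this axis (tongue 95 mm); a release knob stands up to 68 mm above the table, 74 mm from the axis. Axes turn with the gate: -y along it to the free end, -x out of its outer face; at angle 0 they are the keep's axes
- gate_pad (a point): Middle of the dark rubber pad on the gate's outer face, the place to push: 62 mm from the hinge axis, 35 mm above the table, on the face (4 mm from the gate's middle plane). Axes as gate_hinge. Pushing in gate +x swings it shut; near 0.16 rad the tongue meets the strike and takes about 10 N to ride over, then snaps in and the gate stops
- tongue (a joint): Sprung latch tongue, sliding along the gate: 0 fully out, grows as it is pressed into the gate (m), at most 0.010. It goes in about 6 mm while it rides over the strike and springs out to 0 behind it
- master_center (a point): Centre of the setting master: a plain steel block 36 mm (x) by 60 mm (y) by 44 mm (z, upright), about 0.35 kg. It starts standing in the cradle, its underside 5 mm above the table
- cradle: Plastic cradle fixed to the table, holding the master: base 68 x 50 x 5 mm and two cheeks (at x = +-26.5 mm, 8 mm thick, 50 mm long) along the master's long sides, 4.5 mm off them, tops 50 mm above the table, 1 mm over the master: here it can be gripped only by its ends (60 mm apart), 5 mm past the cradle. Origin on the table under its middle; y along the master
- sand_block_center (a point): Centre of the dark sanding block, 34 mm (x) by 68 mm (y) by 24 mm high, very light, lying flat on the table in the gate's swing
- steel_weight: Bystander: brass test weight with a knob, 40 mm across, 36 mm high; origin under its middle
- club_head_0: Bystander: black club head, loose, standing on its sole, 70 (x) by 119 (y) by 50 mm high; origin under its middle
- swab_box: Bystander: small carton, 62 x 62 x 58 mm high; origin under its middle
- gauge_pin: Bystander: pin gauge lying, 12 (x) by 64 (y) by 12 mm; origin under its middle
- driver_red: Bystander: stubby screwdriver lying, 25 (x) by 121 (y) by 22 mm; origin under its middle
Things that resemble listed ones, but are neither listed nor needed, are in the scene too. Leave any pink or yellow look-alike of the part that bears sand_block_center alone.

How it is judged:
By the outcome, as a careful person would: the job done as asked, in the order asked, and still so for the second after the job is handed in, with the robot touching nothing.
It also fails if it takes over 72 s, if anything falls off the work surface, if the arm or the gripper's body presses on something with over 40 N, if the wrist force passes 120 N, or if a joint passes its speed limit or range.

### The arm

A 6-joint arm with a two-finger parallel gripper is mounted at the origin on a cart in front of the work surface, level with it; the furniture and walls round the work are solid. World frame = base frame: x ahead of the robot, y to its left, z up, the work surface at z = 0. Lengths are in m, angles in rad, forces in N, time in s.
With the tool pointing down it reaches from about 0.425 to 0.95 m from the base axis. Payload 3.5 kg.
Tool frame: the origin (TCP) lies on the centre line of the jaws, within the pads' length; the fingertips stand 14 mm ahead of it and the grasp point (between the pads) lies 5 mm behind it (ctrl.finger_overhang is the distance from the TCP to the fingertips, in m); z points along the fingers, y is the line along which they close (so a half turn about z gives the same grasp; the last joint's range is limited). The gripper opens to 85 mm and grips with 20 to 120 N. Pads are 22 mm wide; open, the fingers measure 114 mm over their backs; the gripper's body (76 mm by 85 mm) begins 54 mm behind the grasp point. The pads swing forward as they close: fully open they stand 13 mm farther back than shut.
Start: joints at [0.965, 0.286, 1.577, -0, 1.279, -0.15], TCP at [0.297, 0.606, 0.245] pointing down, gripper open.
Joint ranges: [-2.77, 2.77], [-0.9, 2.22], [0.21, 2.48], [-1.53, 4.67], [0.24, 2.81], [-2.84, 2.84]. Speed limits (rad/s): [2.79, 2.79, 3.14, 3.14, 3.14, 3.14].

### API

Orientations are given as a unit quaternion [x, y, z, w].
In Python, from plant import ctrl gives the robot as it stands.
- The arm moves only by the tool send_rows, never from a script. Its argument "moves" is text: rows parted by semicolons, each of 7 numbers parted by spaces: the turn, a rotation vector about the tool's x, y, z in units of 360 degrees (1.0 is 360 degrees), then the shift along the tool's x, y, z in units of 20 cm (1.0 is 20 cm), then the gripper's target within -1 to 1 (fully open at 1, half-way at 0, shut at -1). A call has 1 to 12 rows; each row is the pose to reach, as a shift and turn from the pose commanded when the call began, along the tool's axes at that moment, turning the shorter way round; what a row does not reach only later rows make up. A row lasts 1/8 s, in which the tool goes at most 62.5 mm and 10.7 degrees, less where a joint would pass 70% of its speed; a pose out of reach is approached as far as the arm can. A call with a number of a shift or a turn outside -1 to 1 is refused whole. A call with a gripper value outside its range is refused whole. The fingers move at their own pace and stop on an object; "newtons" is the grip in N (left out, the last holds). Time passes only in rows, so rows that repeat a pose let the fingers close. It gives the time, the measured TCP pose, the force, the opening and the grip force at its end, in the units of the state.
- ctrl.get_state(): the state, without advancing time (a new reading comes with each control period).
- ctrl.read_camera(name): name is "scene" or "top" or "wrist"; returns a dict with "image" (400x640x3 uint8, red, green, blue), "fovy" (degrees; the focal length in pixels is half the picture's height over the tangent of half this angle, whatever the lens; pixels are square), "cx", "cy" (the principal point, pixels), "extrinsics" (4x4, takes a point from camera to world coordinates). Camera axes: x right, y up, looking along -z (the intrinsics and any distortion apply to the point x, -y, -z); pixel columns grow to the right and rows downward; lengths in m; the calibration is good to about 2 mm. The wrist camera is an equidistant fisheye: a pixel r from the principal point sees the ray r / f radians off the axis. A picture is of the moment at which its call begins. There is no depth.
- ctrl.sign_off(): hands the job in; it is judged then, once.
The state is a dict: "time": time; "qpos": joint angles; "dq": joint speeds; "joint_efforts": joint torques, N m; "eef_pos": TCP position; "tcp_rot": TCP orientation; "contact_force": force on the tool from outside, world axes, zero at the start; "wrist_torque": the same for the moment, N m; "opening": opening from 0.0 (shut) to 1.0 (fully open); "finger_force": force on a finger pad.
Only numpy, scipy, OpenCV 4.12 (cv2) and the standard library are available. Lean on these libraries where they do the work, as an engineer would, in place of code of your own. Each camera call takes 0.05 s, during which the arm holds its last target. There are 200 camera calls.

## Working session

There is one attempt and no reset: what is moved stays moved. The work goes in short steps, Python scripts to look and compute and a tool call to move; the robot and the scene stay as the last step left them, time stands still between calls to the robot, and variables do not carry over. Pictures are saved under pics/ and viewed, at most 10 in all, crops included, and the job is handed in when it is done.

Besides the shell and the picture viewer there is one more tool, called after "Request:" in YAML: its name, and indented under it one key for each argument. send_rows: Moves the arm, as the interface text tells. Its arguments: {"type":"object","properties":{"moves":{"type":"string"},"newtons":{"type":"number"}},"required":["moves"]}

```bash
mkdir -p pics; ls; python3 - <<'E'
from plant import ctrl
import cv2
for n in ("scene","top"):
    c=ctrl.read_camera(n); cv2.imwrite(f"pics/{n}0.png",c["image"][:,:,::-1]); print(n,c["fovy"],c["cx"],c["cy"],c["extrinsics"].round(4).tolist(),[k for k in c])
print(ctrl.get_state(), ctrl.finger_overhang)
E
```

```text
pics
scene 54.27233210730228 320.9579934469899 197.08298568883416 [[0.9061, 0.2882, -0.3097, 0.1942], [-0.4227, 0.6465, -0.6351, -0.6874], [0.0172, 0.7064, 0.7076, 0.8022], [0.0, 0.0, 0.0, 1.0]] ['image', 'fovy', 'cx', 'cy', 'extrinsics']
top 56.123802942931555 315.8364071993042 195.87773007634368 [[0.0126, 0.9844, -0.1754, 0.3391], [-0.9998, 0.0098, -0.017, -0.041], [-0.015, 0.1756, 0.9844, 1.162], [0.0, 0.0, 0.0, 1.0]] ['image', 'fovy', 'cx', 'cy', 'extrinsics']
{'time': 0.1, 'qpos': array([ 9.65002635e-01,  2.87095620e-01,  1.57803998e+00,  2.06306351e-05,
        1.27860996e+00, -1.49977493e-01]), 'dq': array([-0.00014282, -0.00172029, -0.00176409, -0.00054197, -0.00102087,
        0.00123203]), 'joint_efforts': array([ 1.70567277e-03, -4.07296264e+01, -2.93700796e+01, -7.32371927e-05,
        3.41201237e-03,  1.28917617e-05]), 'eef_pos': array([0.29675961, 0.60563243, 0.24406803]), 'tcp_rot': array([ 2.25942987e-01,  9.74139932e-01, -9.96858437e-04, -4.06340487e-04]), 'contact_force': array([-0.3586168 , -0.16247978,  0.35275112]), 'wrist_torque': array([-0.03089075, -0.03182135, -0.02129656]), 'finger_force': 0.0, 'opening': 0.9965795684052423} 0.014
```

View pics/top0.png

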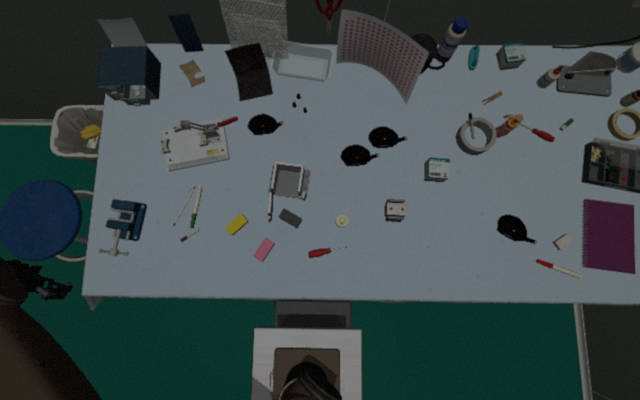

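View pics/scene0.png

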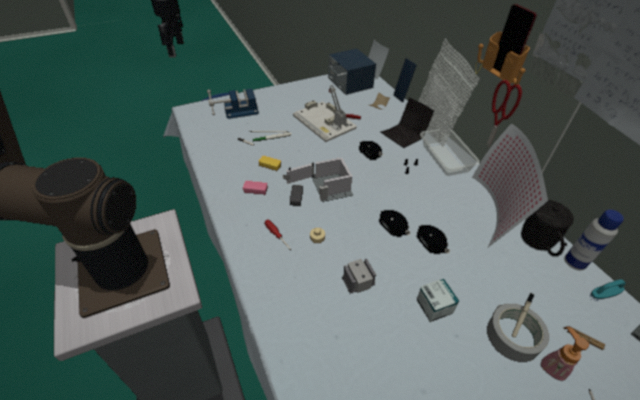

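The top view shows the keep at about (289,180), with the gate reaching down to (269,218). The dark block is at (290,218), the cradle and master at (396,209), the weight at (342,221) and the driver at (325,252). I'll enlarge this part.

```bash
cat > h.py <<'E'
import numpy as np, cv2
from plant import ctrl
from scipy.spatial.transform import Rotation as R
def f(c): return 200/np.tan(np.radians(c["fovy"])/2)
def ray2z(c,u,v,z,fish=False):
    x,y=(u-c["cx"]),(v-c["cy"]); F=f(c)
    if fish:
        r=np.hypot(x,y); t=r/F; d=np.array([np.sin(t)*x/r,-np.sin(t)*y/r,-np.cos(t)])
    else: d=np.array([x/F,-y/F,-1])
    E=c["extrinsics"]; d=E[:3,:3]@d; o=E[:3,3]
    return o+d*(z-o[2])/d[2]
def proj(c,p,fish=False):
    E=c["extrinsics"]; q=E[:3,:3].T@(np.asarray(p)-E[:3,3]); x,y,z=q[0],-q[1],-q[2]; F=f(c)
    if fish:
        h=np.hypot(x,y); t=np.arctan2(h,z); return np.array([c["cx"]+F*t*x/h,c["cy"]+F*t*y/h])
    return np.array([c["cx"]+F*x/z,c["cy"]+F*y/z])
def crop(im,u0,v0,w,h,k,name):
    a=cv2.resize(im[v0:v0+h,u0:u0+w],None,fx=k,fy=k,interpolation=cv2.INTER_CUBIC)[:,:,::-1]
    cv2.imwrite("pics/"+name,cv2.convertScaleAbs(a,alpha=1.3))
E
python3 - <<'E'
from h import *
import pickle
c=ctrl.read_camera("top"); pickle.dump(c,open("top.pkl","wb"))
im=c["image"]
crop(im,255,150,160,115,5,"topc.png")
for u,v in [(290,218),(396,209),(342,221),(325,252),(289,180),(356,155)]: print(u,v,ray2z(c,u,v,0.02).round(3))
E
```

```text
290 218 [0.473 0.057 0.02 ]
396 209 [ 0.504 -0.267  0.02 ]
342 221 [ 0.466 -0.102  0.02 ]
325 252 [ 0.371 -0.051  0.02 ]
289 180 [0.592 0.063 0.02 ]
356 155 [ 0.675 -0.146  0.02 ]
```

View pics/topc.png

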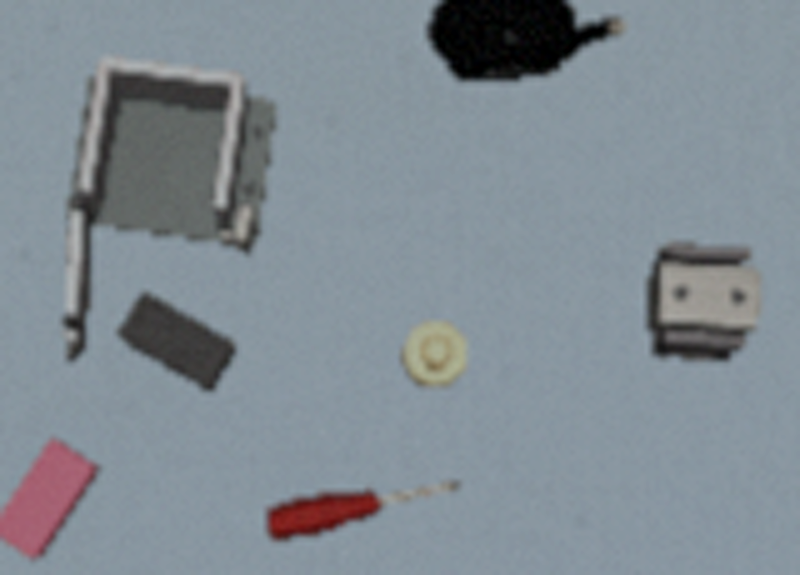

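The crop is clear. The keep's wall tops have back corners at (100,58) and (243,75). The gate runs from (80,200) to (72,350), and the dark block's corners are (145,292), (237,348), (212,390), (118,332). The master's top corners are (659,262), (760,267), (755,328), (655,322).

```bash
python3 - <<'E'
from h import *
import pickle
c=pickle.load(open("top.pkl","rb"))
P=lambda pts,z:np.array([ray2z(c,255+(u+.5)/5-.5,150+(v+.5)/5-.5,z)[:2] for u,v in pts])
for n,pts,z in [("sand",[(145,292),(237,348),(212,390),(118,332)],.024),("master",[(659,262),(760,267),(755,328),(655,322)],.049),
 ("keep back",[(102,58),(243,75)],.064),("side ends inner",[(90,195),(218,208)],.064),("gate hinge/end",[(79,203),(70,330)],.06),
 ("weight",[(435,353)],.02),("driver",[(268,538),(378,500),(460,485)],.011),("pink",[(55,438),(98,465),(38,558)],.024),("club",[(430,35),(500,80)],.02)]:
    p=P(pts,z); print(n,p.round(4).tolist(),"mean",p.mean(0).round(4),"edges",np.linalg.norm(np.diff(p,axis=0),axis=1).round(3),"ang",np.degrees(np.arctan2(*np.diff(p,axis=0).T[::-1])).round(1))
E
```

```text
sand [[0.5032, 0.0771], [0.4693, 0.02], [0.4435, 0.0347], [0.4783, 0.093]] mean [0.4735 0.0562] edges [0.066 0.03  0.068] ang [-120.7  150.3   59.1]
master [[0.5209, -0.2334], [0.5185, -0.2936], [0.4817, -0.2896], [0.4847, -0.2303]] mean [ 0.5015 -0.2617] edges [0.06  0.037 0.059] ang [-92.3 173.7  87.1]
keep back [[0.6402, 0.103], [0.6304, 0.0174]] mean [0.6353 0.0602] edges [0.086] ang [-96.6]
side ends inner [[0.5556, 0.1075], [0.5484, 0.0308]] mean [0.552  0.0692] edges [0.077] ang [-95.3]
gate hinge/end [[0.5514, 0.1145], [0.4748, 0.1173]] mean [0.5131 0.1159] edges [0.077] ang [178.]
weight [[0.468, -0.1009]] mean [ 0.468  -0.1009] edges [] ang []
driver [[0.3553, -0.0003], [0.3789, -0.0668], [0.3886, -0.1166]] mean [ 0.3743 -0.0612] edges [0.071 0.051] ang [-70.4 -79. ]
pink [[0.4133, 0.1292], [0.3974, 0.1026], [0.3416, 0.1369]] mean [0.3841 0.1229] edges [0.031 0.065] ang [-120.9  148.5]
club [[0.669, -0.0976], [0.6402, -0.1414]] mean [ 0.6546 -0.1195] edges [0.052] ang [-123.3]
```

```bash
cat >> h.py <<'E'
def go(*targets):
    """targets (x,y,z,phi_deg of tool y); prints row numbers relative to the present measured pose"""
    s=ctrl.get_state(); p=s["eef_pos"]; r=R.from_quat(s["tcp_rot"])
    for x,y,z,ph in targets:
        a=np.radians(ph); yy=np.array([np.cos(a),np.sin(a),0]); zz=np.array([0,0,-1.]); t=R.from_matrix(np.c_[np.cross(yy,zz),yy,zz])
        print((np.r_[(r.inv()*t).as_rotvec()/2/np.pi, r.inv().apply(np.array([x,y,z])-p)/.2]).round(4))
def st():
    s=ctrl.get_state(); M=R.from_quat(s["tcp_rot"]).as_matrix()
    print("t",round(s["time"],2),"p",s["eef_pos"].round(4),"phi",np.degrees(np.arctan2(M[1,1],M[0,1])).round(2),"tilt",M[:2,2].round(4),"F",s["contact_force"].round(1),"open",round(s["opening"],3),"ff",round(s["finger_force"],1),"q",s["qpos"].round(2))
E
python3 -c "
from h import *
go((.50,.065,.25,-30.5))"
```

```text
[-3.0000e-04  2.0000e-04  2.6220e-01 -2.1023e+00 -1.9804e+00 -2.5700e-02]
```

Request:
send_rows:
  moves: "0 0 0 -1 -1 0 1; 0 0 0 -1 -1 0 1; 0 0 0 -1 -1 0 1; 0 0 0 -1 -1 0 1; 0 0 0 -1 -1 0 1; 0 0 0 -1 -1 0 1"

```text
time: 0.9
eef_pos: [0.3891, 0.3368, 0.2452]
tcp_rot: [0.228, 0.974, -0.0, -0.0]
contact_force: [0.3, 0.9, -0.2]
opening: 1.004
finger_force: 0.0
```

Request:
send_rows:
  moves: "0 0 0.1 -1 -0.9 0 0; 0 0 0.2 -1 -0.9 0 0; 0 0 0.262 -1 -0.9 0 0; 0 0 0.262 -1 -0.9 0 0; 0 0 0.262 -1 -0.9 0 0; 0 0 0.262 -1 -0.9 0 0; 0 0 0.262 -1 -0.9 0 0; 0 0 0.262 -1 -0.9 0 0; 0 0 0.262 -1 -0.9 0 0; 0 0 0.262 -1 -0.9 0 0; 0 0 0.262 -1 -0.9 0 0"

```text
time: 2.28
eef_pos: [0.489, 0.0895, 0.2452]
tcp_rot: [0.867, 0.498, -0.0, -0.0]
contact_force: [-0.6, -1.2, -0.4]
opening: 0.5
finger_force: 0.0
```

```bash
python3 - <<'E'
from h import *
import pickle
st()
c=ctrl.read_camera("wrist"); pickle.dump(c,open("w1.pkl","wb")); print(c["fovy"],c["cx"],c["cy"],c["extrinsics"].round(3).tolist())
cv2.imwrite("pics/w1.png",c["image"][:,:,::-1])
for p in [(.4735,.0562,.024),(.5886,.0655,.006),(.551,.115,.06)]: print(proj(c,p,True).round(0))
go((.4735,.0562,.12,-30.5))
E
```

```text
t 2.27 p [0.489  0.0895 0.2452] phi -30.27 tilt [-0.0002  0.0002] F [-0.6 -1.2 -0.4] open 0.5 ff 0.0 q [-0.02 -0.11  2.    0.    1.25  0.5 ]
65.70646984690485 320.0663006751955 201.27532149926094 [[0.864, 0.481, 0.151, 0.527], [-0.504, 0.825, 0.257, 0.155], [-0.001, -0.298, 0.955, 0.373], [0.0, 0.0, 0.0, 1.0]]
[323. 204.]
[401. 148.]
[361. 131.]
[-0.000e+00 -0.000e+00  6.000e-04 -1.822e-01  1.680e-02  6.261e-01]
```

View pics/w1.png

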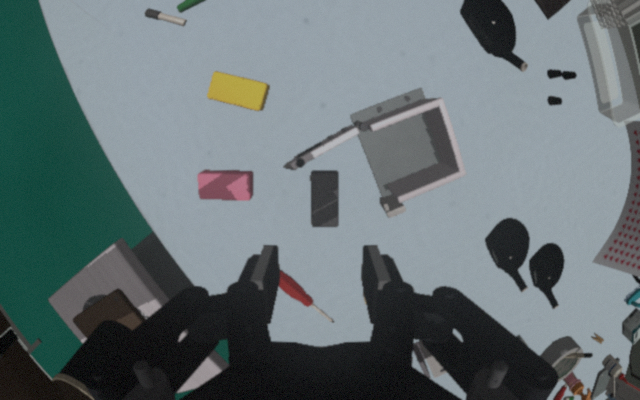

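The wrist view shows the dark block's top at (312,171)–(338,226), aligned with the tool. The keep's outer back corners are at about (442,97) and (465,173), and the gate tip is at (285,165).

```bash
python3 - <<'E'
from h import *
import pickle
c=pickle.load(open("w1.pkl","rb"))
P=lambda pts,z:np.array([ray2z(c,u,v,z,True)[:2] for u,v in pts])
for n,pts,z in [("sand",[(312,171),(338,171),(338,226),(311,226)],.024),("keep",[(442,97),(465,173)],.064),("hinge,tip",[(357,127),(296,163)],.06)]:
    p=P(pts,z); print(n,p.round(4).tolist(),p.mean(0).round(4),np.linalg.norm(np.diff(p,axis=0),axis=1).round(3),"ang",np.degrees(np.arctan2(*np.diff(p,axis=0).T[::-1])).round(1))
crop(c["image"],280,80,200,150,4,"w1c.png")
E
```

```text
sand [[0.4823, 0.0976], [0.5081, 0.0826], [0.4749, 0.0232], [0.4465, 0.0398]] [0.478  0.0608] [0.03  0.068 0.033] ang [ -30.2 -119.3  149.7]
keep [[0.6437, 0.1062], [0.6323, 0.0201]] [0.638  0.0631] [0.087] ang [-97.5]
hinge,tip [[0.5493, 0.1201], [0.477, 0.1191]] [0.5131 0.1196] [0.072] ang [-179.2]
```

View pics/w1c.png

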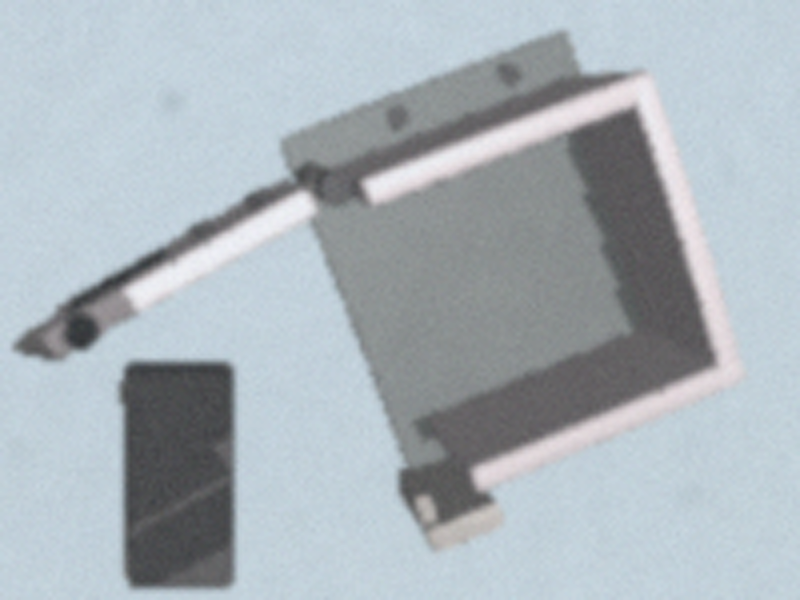

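```bash
python3 -c "
from h import *
go((.476,.0585,.10,-30.5),(.476,.0585,.018,-30.5))"
```

```text
[-0.000e+00 -0.000e+00  6.000e-04 -1.659e-01  2.180e-02  7.261e-01]
[-0.0000e+00 -0.0000e+00  6.0000e-04 -1.6600e-01  2.1900e-02  1.1361e+00]
```

Request:
send_rows:
  moves: "0 0 0.0006 -0.166 0.022 0.4 0.35; 0 0 0.0006 -0.166 0.022 0.7 0.35; 0 0 0.0006 -0.166 0.022 0.9 0.35; 0 0 0.0006 -0.166 0.022 1 0.35; 0 0 0.0006 -0.166 0.022 1 0.35"
  newtons: 25

```text
time: 2.95
eef_pos: [0.4744, 0.0581, 0.0434]
tcp_rot: [0.869, 0.495, -0.002, -0.001]
contact_force: [1.0, -0.5, 0.4]
opening: 0.676
finger_force: 0.0
```

Request:
send_rows:
  moves: "0 0 0 0 0 0.136 0.35; 0 0 0 0 0 0.136 0.35; 0 0 0 0 0 0.136 -0.8; 0 0 0 0 0 0.136 -0.8; 0 0 0 0 0 0.136 -0.8; 0 0 0 0 0 0.136 -0.8; 0 0 0 0 0 -0.4 -0.8; 0 0 0 0 0 -0.6 -0.8; 0 0 0 0 0 -0.6 -0.8"
  newtons: 25

```text
time: 4.08
eef_pos: [0.4782, 0.0578, 0.1703]
tcp_rot: [0.869, 0.495, 0.003, 0.002]
contact_force: [-0.4, -0.6, -0.2]
opening: 0.39
finger_force: 25.9
```

```bash
python3 -c "
from h import *
st()
go((.60,.24,.165,-30.5),(.60,.24,.020,-30.5))"
```

```text
t 4.08 p [0.4782 0.0578 0.1703] phi -30.64 tilt [ 0.0083 -0.0008] F [-0.4 -0.6 -0.2] open 0.39 ff 25.9 q [-0.09 -0.07  2.11 -0.    1.09  0.44]
[ 1.200e-03 -6.000e-04 -4.000e-04  1.094e+00  5.970e-02  3.100e-02]
[ 1.2000e-03 -6.0000e-04 -4.0000e-04  1.0914e+00  5.4300e-02  7.5590e-01]
```

Request:
send_rows:
  moves: "0 0 0 1 0 0 -0.8; 0 0 0 1 0 0 -0.8; 0 0 0 1 0 0 -0.8; 0 0 0 1 0 0 -0.8; 0 0 0 1 0 0 -0.8; 0 0 0 1 0 0 -0.8"

```text
time: 4.82
eef_pos: [0.5772, 0.2289, 0.1651]
tcp_rot: [0.869, 0.495, -0.001, 0.0]
contact_force: [0.0, -0.2, -0.1]
opening: 0.392
finger_force: 25.9
```

Request:
send_rows:
  moves: "0 0 0 0.15 0 0.25 -0.8; 0 0 0 0.15 0 0.5 -0.8; 0 0 0 0.15 0 0.65 -0.8; 0 0 0 0.15 0 0.7 -0.8; 0 0 0 0.15 0 0.732 -0.8; 0 0 0 0.15 0 0.732 -0.8; 0 0 0 0.15 0 0.732 -0.8; 0 0 0 0.15 0 0.732 0.2; 0 0 0 0.15 0 0.732 0.2; 0 0 0 0.15 0 0.4 0.2; 0 0 0 0.15 0 0 0.2; 0 0 0 0.15 0 0 0.2"

```text
time: 6.32
eef_pos: [0.5957, 0.2566, 0.1713]
tcp_rot: [0.869, 0.495, 0.004, 0.001]
contact_force: [0.4, 0.3, -0.8]
opening: 0.596
finger_force: 0.0
```

```bash
python3 - <<'E'
from h import *
st()
c=ctrl.read_camera("top"); crop(c["image"],215,140,200,120,4,"top2.png")
go((.5015,-.2617,.17,-92.8))
E
```

```text
t 6.33 p [0.5957 0.2566 0.1713] phi -30.64 tilt [0.0089 0.0023] F [ 0.4  0.3 -0.8] open 0.596 ff 0.0 q [0.25 0.29 1.71 0.   1.13 0.79]
[ 4.0000e-04 -1.7000e-03  1.7270e-01 -2.4714e+00  9.1380e-01  8.0000e-04]
```

View pics/top2.png

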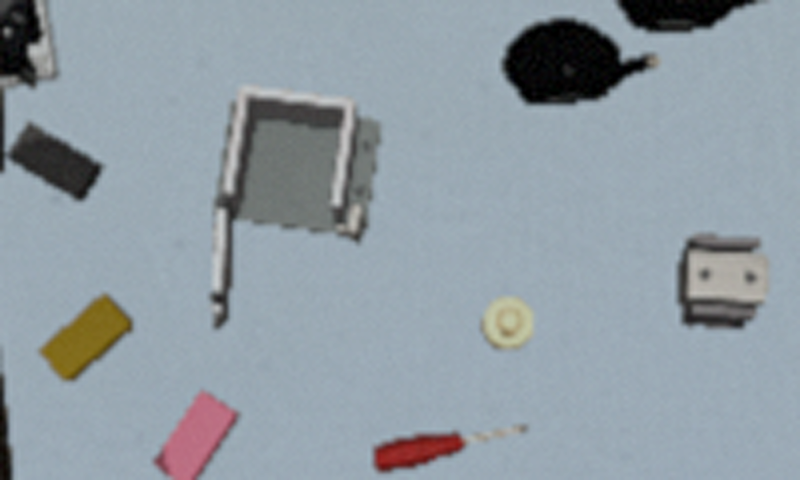

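The sanding block now lies at (55,160) in the crop, well clear of the gate, and nothing else has moved. Next is the master.

Request:
send_rows:
  moves: "0 0 0 -0.9 0.3 -0.1 1; 0 0 0 -0.9 0.3 -0.1 1; 0 0 0 -0.9 0.3 -0.1 1; 0 0 0 -0.9 0.3 -0.1 1; 0 0 0 -0.9 0.3 -0.1 1"

```text
time: 7.0
eef_pos: [0.5524, 0.0704, 0.1839]
tcp_rot: [0.869, 0.495, -0.001, -0.001]
contact_force: [-0.3, -0.4, -0.5]
opening: 1.0
finger_force: 0.0
```

Request:
send_rows:
  moves: "0 0 0 -0.9 0.3 0 1; 0 0 0 -0.9 0.3 0 1; 0 0 0 -0.9 0.3 0 1; 0 0 0 -0.9 0.3 0 1; 0 0 0 -0.9 0.3 0 1"

```text
time: 7.62
eef_pos: [0.5131, -0.1138, 0.1845]
tcp_rot: [0.869, 0.495, -0.0, -0.001]
contact_force: [1.0, 1.2, -0.1]
opening: 1.0
finger_force: 0.0
```

Request:
send_rows:
  moves: "0 0 0.173 -0.67 0.31 0 1; 0 0 0.173 -0.67 0.31 0 1; 0 0 0.173 -0.67 0.31 0 1; 0 0 0.173 -0.67 0.31 0 1; 0 0 0.173 -0.67 0.31 0 1; 0 0 0.173 -0.67 0.31 0 1; 0 0 0.173 -0.67 0.31 0 1; 0 0 0.173 -0.67 0.31 0 1"

```text
time: 8.62
eef_pos: [0.4986, -0.2606, 0.185]
tcp_rot: [1.0, -0.023, -0.0, -0.0]
contact_force: [0.1, 0.1, -0.3]
opening: 0.999
finger_force: 0.0
```

```bash
python3 - <<'E'
from h import *
import pickle
st()
c=ctrl.read_camera("wrist"); pickle.dump(c,open("w2.pkl","wb"))
u,v=proj(c,(.5015,-.2617,.049),True); print(u,v); u=int(u)-80; v=max(0,int(v)-60)
print(u,v); crop(c["image"],u,v,160,120,5,"w2c.png")
go((.5015,-.2617,.17,-92.8))
E
```

```text
t 8.62 p [ 0.4986 -0.2606  0.185 ] phi -92.68 tilt [-0.0003  0.0005] F [ 0.1  0.1 -0.3] open 0.999 ff 0.0 q [-0.66  0.1   1.91  0.    1.13  0.96]
321.50648113899604 190.69941764761984
241 130
[-0.      0.      0.0002  0.0154  0.0031  0.0757]
```

View pics/w2c.png

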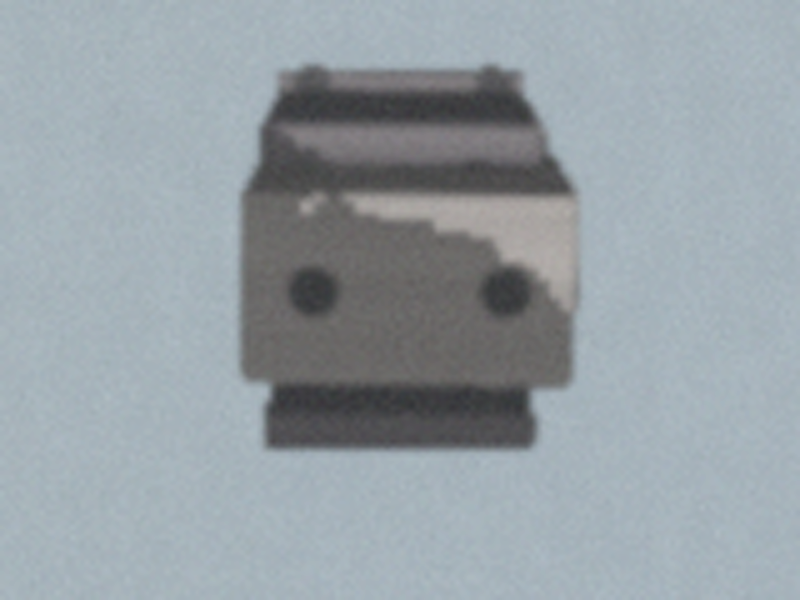

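The master's top is at crop corners (243,192), (577,192), (572,385), (242,380), square with the tool.

```bash
python3 - <<'E'
from h import *
import pickle
c=pickle.load(open("w2.pkl","rb"))
p=np.array([ray2z(c,241+(u+.5)/5-.5,130+(v+.5)/5-.5,.049,True)[:2] for u,v in [(243,192),(577,192),(572,385),(242,380)]])
print(p.round(4).tolist(),p.mean(0).round(4),np.linalg.norm(np.diff(p,axis=0),axis=1).round(3),"ang",np.degrees(np.arctan2(*np.diff(p,axis=0).T[::-1])).round(1))
E
```

```text
[[0.5233, -0.2345], [0.5207, -0.2927], [0.4853, -0.2912], [0.489, -0.2318]] [ 0.5046 -0.2626] [0.058 0.035 0.06 ] ang [-92.6 177.7  86.4]
```

Request:
send_rows:
  moves: "0 0 0 0.022 0.006 0.25 1; 0 0 0 0.022 0.006 0.45 1; 0 0 0 0.022 0.006 0.6 1; 0 0 0 0.022 0.006 0.7 1; 0 0 0 0.022 0.006 0.785 1; 0 0 0 0.022 0.006 0.785 1; 0 0 0 0.022 0.006 0.785 1"
  newtons: 60

```text
time: 9.55
eef_pos: [0.5031, -0.264, 0.0294]
tcp_rot: [1.0, -0.026, 0.001, 0.001]
contact_force: [-0.7, -1.0, 0.4]
opening: 1.004
finger_force: 0.0
```

Request:
send_rows:
  moves: "0 0 0 0 0 0 -0.2; 0 0 0 0 0 0 -0.2; 0 0 0 0 0 0 -0.2; 0 0 0 0 0 0 -0.2; 0 0 0 0 0 0 -0.2; 0 0 0 0 0 -0.03 -0.2; 0 0 0 0 0 -0.15 -0.2; 0 0 0 0 0 -0.3 -0.2; 0 0 0 0 0 -0.45 -0.2; 0 0 0 0 0 -0.45 -0.2; 0 0 0 0 0 -0.45 -0.2"
  newtons: 60

```text
time: 10.92
eef_pos: [0.501, -0.2625, 0.1162]
tcp_rot: [1.0, -0.026, -0.002, -0.001]
contact_force: [0.5, 0.6, -4.4]
opening: 0.692
finger_force: 66.8
```

```bash
python3 - <<'E'
from h import *
st()
go((.48,-.40,.118,-92.8))
E
```

```text
t 10.93 p [ 0.501  -0.2625  0.1162] phi -92.93 tilt [-0.003   0.0022] F [ 0.5  0.6 -4.4] open 0.692 ff 66.8 q [-0.66  0.19  1.94 -0.    1.01  0.96]
[-3.000e-04  5.000e-04 -4.000e-04 -6.960e-02  6.921e-01 -1.020e-02]
```

Request:
send_rows:
  moves: "0 0 0 -0.07 0.25 0 -0.2; 0 0 0 -0.07 0.5 0 -0.2; 0 0 0 -0.07 0.69 0 -0.2; 0 0 0 -0.07 0.69 0.1 -0.2; 0 0 0 -0.07 0.69 0.25 -0.2; 0 0 0 -0.07 0.69 0.38 -0.2; 0 0 0 -0.07 0.69 0.44 -0.2; 0 0 0 -0.07 0.69 0.44 -0.2; 0 0 0 -0.07 0.69 0.44 -0.2; 0 0 0 -0.07 0.69 0.44 -0.2"

```text
time: 12.18
eef_pos: [0.4818, -0.401, 0.0315]
tcp_rot: [1.0, -0.026, 0.001, 0.001]
contact_force: [0.8, -1.0, -3.6]
opening: 0.693
finger_force: 67.0
```

Request:
send_rows:
  moves: "0 0 0 0 0 0.01 -0.2; 0 0 0 0 0 0.02 -0.2; 0 0 0 0 0 0.02 -0.2; 0 0 0 0 0 0.02 -0.2"

```text
time: 12.68
eef_pos: [0.4812, -0.4005, 0.0263]
tcp_rot: [1.0, -0.026, -0.0, -0.0]
contact_force: [-0.1, -0.5, -4.2]
opening: 0.694
finger_force: 67.0
```

```bash
python3 -c "
from h import *
st()"
```

```text
t 12.68 p [ 0.4812 -0.4005  0.0263] phi -92.93 tilt [-0.0001  0.0001] F [-0.1 -0.5 -4.2] open 0.694 ff 67.0 q [-0.86  0.44  1.82 -0.    0.88  0.77]
```

Request:
send_rows:
  moves: "0 0 0 0 0 0.005 -0.2; 0 0 0 0 0 0.01 -0.2; 0 0 0 0 0 0.014 -0.2; 0 0 0 0 0 0.014 -0.2; 0 0 0 0 0 0.014 -0.2"

```text
time: 13.3
eef_pos: [0.4813, -0.4006, 0.0248]
tcp_rot: [1.0, -0.025, -0.0, -0.0]
contact_force: [-4.3, 3.8, 4.7]
opening: 0.689
finger_force: 68.1
```

Request:
send_rows:
  moves: "0 0 0 0 0 0.002 -0.2; 0 0 0 0 0 0.004 -0.2; 0 0 0 0 0 0.004 -0.2"

```text
time: 13.68
eef_pos: [0.4813, -0.4006, 0.0248]
tcp_rot: [1.0, -0.025, -0.0, -0.0]
contact_force: [-5.0, 4.5, 9.3]
opening: 0.696
finger_force: 68.8
```

Request:
send_rows:
  moves: "0 0 0 0 0 -0.008 -0.2; 0 0 0 0 0 -0.008 1; 0 0 0 0 0 -0.008 1; 0 0 0 0 0 -0.008 1; 0 0 0 0 0 -0.15 1; 0 0 0 0 0 -0.35 1; 0 0 0 0 0 -0.35 1; 0 0 0 0 0 -0.35 1"

```text
time: 14.68
eef_pos: [0.4811, -0.4002, 0.0923]
tcp_rot: [1.0, -0.026, -0.0, -0.0]
contact_force: [0.3, 1.3, 0.5]
opening: 0.999
finger_force: 0.0
```

Request:
send_rows:
  moves: "0 0 -0.25 0 0 0 1; 0 0 -0.25 0 0 0 1; 0 0 -0.25 0 0 0 1; 0 0 -0.25 0 0 0 1; 0 0 -0.25 0 0 0 1; 0 0 -0.25 0 0 0 1; 0 0 -0.25 0 0 0 1; 0 0 -0.25 0 0 0 1; 0 0 -0.25 0 0 0 1; 0 0 -0.25 0 0 0 1; 0 0 -0.25 0 0 0 1"

```text
time: 16.05
eef_pos: [0.4808, -0.4, 0.0916]
tcp_rot: [0.725, 0.688, 0.0, -0.001]
contact_force: [-0.2, 0.7, -0.5]
opening: 1.001
finger_force: 0.0
```

```bash
python3 - <<'E'
from h import *
import pickle
st()
c=ctrl.read_camera("wrist"); pickle.dump(c,open("w3.pkl","wb"))
print(proj(c,(.4813,-.4006,.044),True))
crop(c["image"],220,120,200,150,4,"w3c.png")
go((.4813,-.4006,.031,-2.9))
E
```

```text
t 16.05 p [ 0.4808 -0.4     0.0916] phi -3.0 tilt [-0.0012  0.0014] F [-0.2  0.7 -0.5] open 1.001 ff 0.0 q [-0.86  0.34  1.8   0.    0.99 -0.8 ]
[321.58540391 235.47872203]
[-1.000e-04 -2.000e-04 -2.000e-04 -2.600e-03  2.200e-03  3.044e-01]
```

View pics/w3c.png

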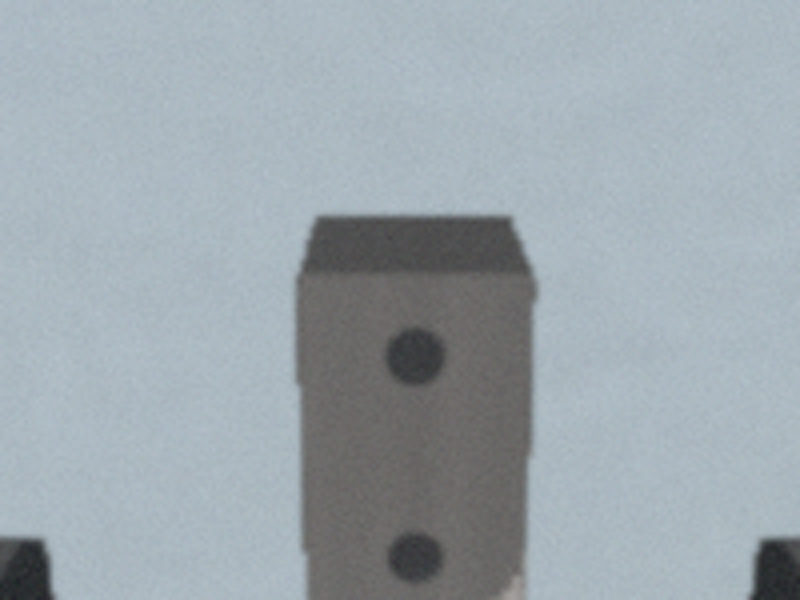

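The master stands upright on the table. It is about 2 mm to the tool's +y of the jaw centre (416 against 402 in the crop), so I correct for that as I regrip.

Request:
send_rows:
  moves: "0 0 0 -0.003 0.012 0.1 1; 0 0 0 -0.003 0.012 0.2 1; 0 0 0 -0.003 0.012 0.304 1; 0 0 0 -0.003 0.012 0.304 1; 0 0 0 -0.003 0.012 0.304 1; 0 0 0 -0.003 0.012 0.304 -0.5; 0 0 0 -0.003 0.012 0.304 -0.5; 0 0 0 -0.003 0.012 0.304 -0.5; 0 0 0 -0.003 0.012 0.304 -0.5; 0 0 0 -0.003 0.012 0.304 -0.5; 0 0 0 -0.003 0.012 0.304 -0.5"
  newtons: 60

```text
time: 17.48
eef_pos: [0.4839, -0.4017, 0.0329]
tcp_rot: [0.725, 0.689, -0.0, 0.001]
contact_force: [-1.4, -0.4, 5.3]
opening: 0.406
finger_force: 63.1
```

```bash
python3 - <<'E'
from h import *
st()
go((.53,-.13,.19,-6.5))
E
```

```text
t 17.48 p [ 0.4839 -0.4017  0.0329] phi -2.93 tilt [ 0.0007 -0.0011] F [-1.4 -0.4  5.3] open 0.406 ff 63.1 q [-0.85  0.43  1.81 -0.    0.89 -0.8 ]
[ 1.0000e-04  2.0000e-04  9.9000e-03  1.3678e+00  1.6110e-01 -7.8690e-01]
```

Request:
send_rows:
  moves: "0 0 0 0 0 -0.05 -0.5; 0 0 0 0 0 -0.2 -0.5; 0 0 0 0 0 -0.45 -0.5; 0 0 0 0.1 0.05 -0.7 -0.5; 0 0 0 0.3 0.1 -0.8 -0.5; 0 0 0 0.55 0.1 -0.8 -0.5; 0 0 0 0.8 0.1 -0.8 -0.5; 0 0 0 1 0.1 -0.8 -0.5; 0 0 0 1 0.1 -0.8 -0.5"

```text
time: 18.6
eef_pos: [0.5126, -0.1989, 0.19]
tcp_rot: [0.724, 0.69, -0.0, -0.002]
contact_force: [0.3, -0.7, -4.7]
opening: 0.406
finger_force: 62.0
```

Request:
send_rows:
  moves: "0 0 0.01 0.25 0.05 0 -0.5; 0 0 0.01 0.5 0.1 0 -0.5; 0 0 0.01 0.75 0.15 0 -0.5; 0 0 0.01 1 0.2 0 -0.5; 0 0 0.01 1 0.2 0 -0.5; 0 0 0.01 1 0.2 0 -0.5"

```text
time: 19.35
eef_pos: [0.5635, -0.0054, 0.191]
tcp_rot: [0.746, 0.666, -0.001, -0.0]
contact_force: [-0.3, -0.8, -4.5]
opening: 0.409
finger_force: 61.9
```

```bash
python3 - <<'E'
from h import *
st()
go((.583,.068,.20,-6.5))
E
```

```text
t 19.35 p [ 0.5635 -0.0054  0.191 ] phi -6.53 tilt [-0.0018 -0.0005] F [-0.3 -0.8 -4.5] open 0.409 ff 61.9 q [-0.19  0.09  1.9  -0.    1.15 -0.08]
[-3.000e-04  1.000e-04 -1.000e-04  3.759e-01  5.490e-02 -4.540e-02]
```

```bash
python3 - <<'E'
from h import *
import pickle
c=ctrl.read_camera("wrist"); pickle.dump(c,open("w4.pkl","wb"))
print(c["extrinsics"].round(3).tolist(),proj(c,(.589,.067,.035),True))
crop(c["image"],220,60,200,150,4,"w4c.png")
E
```

```text
[[0.994, 0.107, 0.036, 0.572], [-0.113, 0.949, 0.296, 0.07], [-0.003, -0.298, 0.955, 0.319], [0.0, 0.0, 0.0, 1.0]] [339.75852962 109.23359053]
```

View pics/w4c.png

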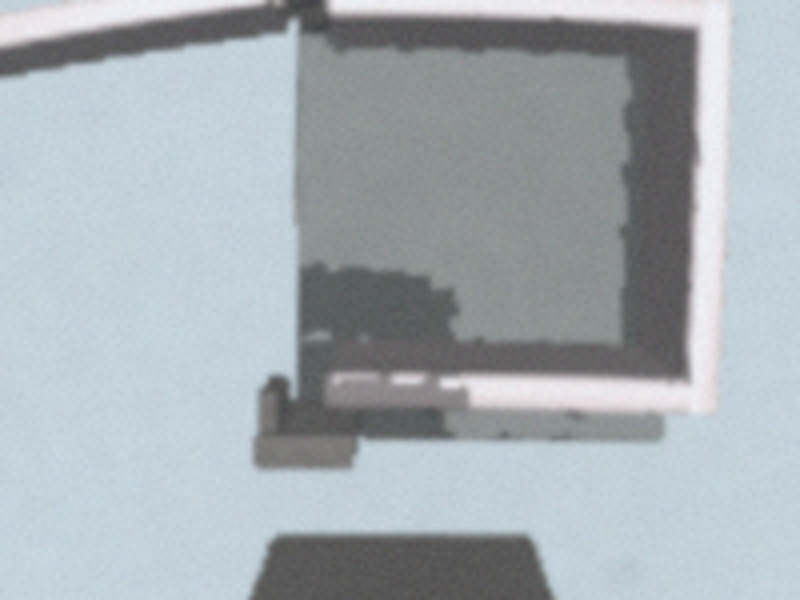

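This view gives the inner wall tops at crop points (697,28), (688,380), (328,376) and (330,18). The held master's lower edge runs from (272,536) to (530,536), which I can use to check the wrist camera.

```bash
python3 - <<'E'
from h import *
import pickle
c=pickle.load(open("w4.pkl","rb")); s=ctrl.get_state()
P=lambda pts,z:np.array([ray2z(c,220+(u+.5)/4-.5,60+(v+.5)/4-.5,z,True)[:2] for u,v in pts])
p=P([(697,28),(688,380),(328,376),(330,18)],.064)
print(p.round(4).tolist(),np.linalg.norm(np.diff(p,axis=0),axis=1).round(4),"ang",np.degrees(np.arctan2(*np.diff(p,axis=0).T[::-1])).round(1))
for a in (-6.,-6.5,-7):
    r=np.radians(a); X=np.array([np.cos(r),np.sin(r)]); Y=np.array([-X[1],X[0]])
    cen=(p[0]+p[1])/2-.039*X; print(a,"center",cen.round(4),"floor pt",(cen-.007*X).round(4), ((p-cen)@np.c_[X,Y]).round(4).tolist())
m=P([(272,536),(530,536)],s["eef_pos"][2]-.0329)
tx=R.from_quat(s["tcp_rot"]).as_matrix()[:2,0]
print("edge",m.round(4).tolist(),"mid",m.mean(0).round(4),"expect",(s["eef_pos"][:2]+.03*tx).round(4),np.linalg.norm(m[1]-m[0]))
E
```

```text
[[0.6357, 0.0993], [0.6272, 0.0255], [0.552, 0.0342], [0.5613, 0.108]] [0.0743 0.0757 0.0743] ang [-96.6 173.4  82.8]
-6.0 center [0.5927 0.0665] floor pt [0.5857 0.0672] [[0.0394, 0.0372], [0.0386, -0.0372], [-0.0371, -0.0363], [-0.0356, 0.038]]
-6.5 center [0.5927 0.0668] floor pt [0.5858 0.0676] [[0.039, 0.0372], [0.039, -0.0372], [-0.0368, -0.037], [-0.0359, 0.0373]]
-7 center [0.5927 0.0672] floor pt [0.5858 0.068 ] [[0.0387, 0.0372], [0.0393, -0.0372], [-0.0364, -0.0377], [-0.0362, 0.0367]]
edge [[0.5491, 0.0268], [0.5839, 0.0229]] mid [0.5665 0.0248] expect [0.567  0.0239] 0.03495392488070157
```

Request:
send_rows:
  moves: "0 0 0 0.2 0.03 0 -0.5; 0 0 0 0.373 0.065 0 -0.5; 0 0 0 0.373 0.065 0 -0.5; 0 0 0 0.373 0.065 0 -0.5; 0 0 0 0.373 0.065 0.2 -0.5; 0 0 0 0.373 0.065 0.35 -0.5; 0 0 0 0.373 0.065 0.35 -0.5; 0 0 0 0.373 0.065 0.35 -0.5; 0 0 0 0.373 0.065 0.35 -0.5"

```text
time: 20.52
eef_pos: [0.5869, 0.0674, 0.1243]
tcp_rot: [0.746, 0.665, 0.001, 0.001]
contact_force: [0.1, 0.2, -4.8]
opening: 0.409
finger_force: 61.8
```

```bash
python3 - <<'E'
from h import *
st()
go((.585,.0672,.045,-6.6))
E
```

```text
t 20.52 p [0.5869 0.0674 0.1243] phi -6.57 tilt [ 0.004  -0.0003] F [ 0.1  0.2 -4.8] open 0.409 ff 61.8 q [-0.06  0.23  1.88 -0.    1.03  0.06]
[ 6.000e-04 -0.000e+00  1.000e-04 -2.000e-03 -1.070e-02  3.963e-01]
```

Request:
send_rows:
  moves: "0 0 0 0 0 0.1 -0.5; 0 0 0 0 0 0.2 -0.5; 0 0 0 0 0 0.28 -0.5; 0 0 0 0 0 0.34 -0.5; 0 0 0 0 0 0.38 -0.5; 0 0 0 0 0 0.38 -0.5; 0 0 0 0 0 0.38 -0.5; 0 0 0 0 0 0.38 -0.5"

```text
time: 21.52
eef_pos: [0.586, 0.0678, 0.0468]
tcp_rot: [0.746, 0.666, 0.001, 0.001]
contact_force: [-0.1, 0.3, -5.1]
opening: 0.408
finger_force: 62.0
```

```bash
python3 - <<'E'
from h import *
st()
go((.585,.0672,.040,-6.6))
E
```

```text
t 21.52 p [0.586  0.0678 0.0468] phi -6.53 tilt [ 0.0017 -0.0001] F [-0.1  0.3 -5.1] open 0.408 ff 62.0 q [-0.06  0.34  1.91  0.    0.89  0.06]
[ 0.0003 -0.      0.0002 -0.0037 -0.0048  0.034 ]
```

Request:
send_rows:
  moves: "0 0 0 -0.003 -0.003 0.012 -0.5; 0 0 0 -0.003 -0.003 0.024 -0.5; 0 0 0 -0.003 -0.003 0.032 -0.5; 0 0 0 -0.003 -0.003 0.032 -0.5; 0 0 0 -0.003 -0.003 0.032 -0.5"

```text
time: 22.15
eef_pos: [0.5847, 0.0673, 0.0395]
tcp_rot: [0.746, 0.666, 0.0, 0.0]
contact_force: [-0.0, -0.6, -4.5]
opening: 0.408
finger_force: 62.0
```

Request:
send_rows:
  moves: "0 0 0 0 0 0.004 -0.5; 0 0 0 0 0 0.008 -0.5; 0 0 0 0 0 0.008 -0.5; 0 0 0 0 0 0.008 -0.5"

```text
time: 22.65
eef_pos: [0.5849, 0.0673, 0.0389]
tcp_rot: [0.746, 0.666, 0.0, 0.0]
contact_force: [-4.7, -0.2, 5.7]
opening: 0.411
finger_force: 63.0
```

Request:
send_rows:
  moves: "0 0 0 0 0 -0.003 -0.5; 0 0 0 0 0 -0.003 0.12; 0 0 0 0 0 -0.003 0.12; 0 0 0 0 0 -0.003 0.12; 0 0 0 0 0 -0.1 0.12; 0 0 0 0 0 -0.25 0.12; 0 0 0 0 0 -0.45 0.12; 0 0 0 0 0 -0.6 0.12; 0 0 0 0 0 -0.6 0.12; 0 0 0 0 0 -0.6 0.12"

```text
time: 23.9
eef_pos: [0.5843, 0.0674, 0.1577]
tcp_rot: [0.746, 0.666, -0.0, -0.0]
contact_force: [0.4, -0.5, 0.8]
opening: 0.561
finger_force: 0.0
```

Request:
send_rows:
  moves: "0 0 0 -0.4 -0.1 -0.1 -1; 0 0 0 -0.4 -0.1 -0.1 -1; 0 0 0 -0.4 -0.1 -0.1 -1; 0 0 0 -0.4 -0.1 -0.1 -1"

```text
time: 24.4
eef_pos: [0.5552, -0.0093, 0.1766]
tcp_rot: [0.746, 0.666, -0.001, -0.001]
contact_force: [0.1, 0.7, 0.4]
opening: 0.002
finger_force: 0.0
```

```bash
python3 - <<'E'
from h import *
import pickle
st()
c=ctrl.read_camera("wrist"); pickle.dump(c,open("w5.pkl","wb"))
crop(c["image"],170,40,240,180,3,"w5c.png")
E
```

```text
t 24.4 p [ 0.5552 -0.0093  0.1766] phi -6.53 tilt [-0.0022  0.0009] F [0.1 0.7 0.4] open 0.002 ff 0.0 q [-0.2   0.09  1.93  0.    1.12 -0.09]
```

View pics/w5c.png

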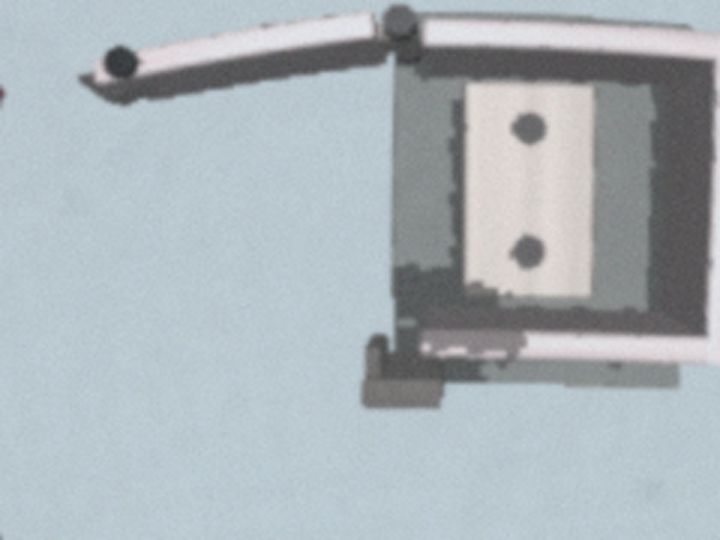

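The master stands upright in the middle of the keep, square to the walls. The gate knob is at (121,61) and the hinge at (400,20), so the gate is still open. I'll work out the closing arc, staying 55 mm from the hinge axis to clear the knob.

```bash
cat >> h.py <<'E'
H=np.array([.555,.1163]); YAW=-6.6
def gp(th,r=.055,off=.015,z=.035):
    a=np.radians(YAW-90)-th; d=np.array([np.cos(a),np.sin(a)]); n=np.array([d[1],-d[0]])  # n = d turned -90 = outward
    return (*(H+r*d+off*n),z,90+YAW-np.degrees(th))
E
python3 - <<'E'
from h import *
import pickle
c=pickle.load(open("w5.pkl","rb"))
k=ray2z(c,170+(121.5)/3-.5,40+(61.5)/3-.5,.068,True); h=ray2z(c,170+400.5/3-.5,40+20.5/3-.5,.064,True)
v=k[:2]-H; print("knob",k.round(4),"hinge",h.round(4),np.linalg.norm(v),"theta",np.radians(-96.6)-np.arctan2(v[1],v[0])+2*np.pi*(v[1]<0)*0, "vs h",np.linalg.norm(k-h))
for th in (0,1.49): print(th,np.round(gp(th),4), np.round(gp(th,off=.05),4))
go(gp(1.49,off=.05,z=.17))
E
```

```text
knob [0.4826 0.1176 0.068 ] hinge [0.5558 0.1163 0.064 ] 0.07238186481892248 theta -4.8096776615193635 vs h 0.07328521949887558
0 [5.338e-01 6.340e-02 3.500e-02 8.340e+01] [4.99e-01 6.74e-02 3.50e-02 8.34e+01]
1.49 [ 0.5005  0.1332  0.035  -1.9707] [ 0.5018  0.1682  0.035  -1.9707]
[-3.000e-04 -1.000e-04 -1.260e-02  8.500e-01 -3.665e-01  3.470e-02]
```

Request:
send_rows:
  moves: "0 0 -0.0126 0.85 -0.366 0 -1; 0 0 -0.0126 0.85 -0.366 0 -1; 0 0 -0.0126 0.85 -0.366 0 -1; 0 0 -0.0126 0.85 -0.366 0 -1; 0 0 -0.0126 0.85 -0.366 0 -1; 0 0 -0.0126 0.85 -0.366 0.25 -1; 0 0 -0.0126 0.85 -0.366 0.5 -1; 0 0 -0.0126 0.85 -0.366 0.7 -1; 0 0 -0.0126 0.85 -0.366 0.7 -1; 0 0 -0.0126 0.85 -0.366 0.7 -1"

```text
time: 25.7
eef_pos: [0.5039, 0.1667, 0.0393]
tcp_rot: [0.72, 0.694, 0.001, 0.001]
contact_force: [-0.4, -0.1, -0.2]
opening: 0.001
finger_force: 0.0
```

```bash
python3 - <<'E'
from h import *
st()
go(*[gp(t) for t in (1.474,1.35,1.2,1.05,.9,.75)])
E
```

```text
t 25.7 p [0.5039 0.1667 0.0393] phi -2.07 tilt [0.0022 0.0002] F [-0.4 -0.1 -0.2] open 0.001 ff 0.0 q [ 0.13  0.24  2.05 -0.    0.84  0.16]
[ 0.0003 -0.     -0.0028 -0.1727 -0.0119  0.0214]
[ 0.0003 -0.     -0.0226 -0.2074 -0.0185  0.0214]
[ 0.0003  0.     -0.0464 -0.25   -0.0206  0.0214]
[ 0.0003  0.     -0.0703 -0.2925 -0.0163  0.0214]
[ 3.000e-04  1.000e-04 -9.420e-02 -3.339e-01 -5.700e-03  2.140e-02]
[ 3.000e-04  1.000e-04 -1.180e-01 -3.732e-01  1.100e-02  2.140e-02]
```

Request:
send_rows:
  moves: "0 0 -0.003 -0.12 -0.012 0.015 -1; 0 0 -0.003 -0.172 -0.012 0.02 -1; 0 0 -0.013 -0.19 -0.015 0.02 -1; 0 0 -0.023 -0.207 -0.018 0.02 -1; 0 0 -0.034 -0.228 -0.02 0.02 -1; 0 0 -0.046 -0.25 -0.021 0.02 -1; 0 0 -0.058 -0.271 -0.019 0.02 -1; 0 0 -0.07 -0.292 -0.016 0.02 -1; 0 0 -0.082 -0.313 -0.011 0.02 -1; 0 0 -0.094 -0.334 -0.006 0.02 -1; 0 0 -0.106 -0.354 0.002 0.02 -1; 0 0 -0.118 -0.373 0.011 0.02 -1"

```text
time: 27.2
eef_pos: [0.5033, 0.093, 0.0359]
tcp_rot: [0.418, 0.908, 0.001, 0.001]
contact_force: [-0.5, 1.7, 1.4]
opening: -0.003
finger_force: 1.0
```

```bash
python3 - <<'E'
from h import *
st()
c=ctrl.read_camera("top"); crop(c["image"],255,150,120,90,5,"top3.png")
go(*[gp(t) for t in (.75,.65,.55,.45,.35,.25,.2)])
E
```

```text
t 27.2 p [0.5033 0.093  0.0359] phi 40.56 tilt [0.0029 0.001 ] F [-0.5  1.7  1.4] open -0.003 ff 1.0 q [-0.02  0.21  2.1   0.    0.83 -0.73]
[ 0.0005  0.0003  0.0006 -0.0015 -0.0022  0.0044]
[ 0.0004  0.0003 -0.0153 -0.0293 -0.0085  0.0044]
[ 0.0004  0.0003 -0.0312 -0.0576 -0.0119  0.0044]
[ 0.0004  0.0003 -0.0471 -0.0861 -0.0124  0.0045]
[ 0.0004  0.0004 -0.063  -0.1145 -0.0102  0.0045]
[ 0.0004  0.0004 -0.079  -0.1425 -0.0051  0.0046]
[ 0.0004  0.0004 -0.0869 -0.1563 -0.0015  0.0046]
```

View pics/top3.png

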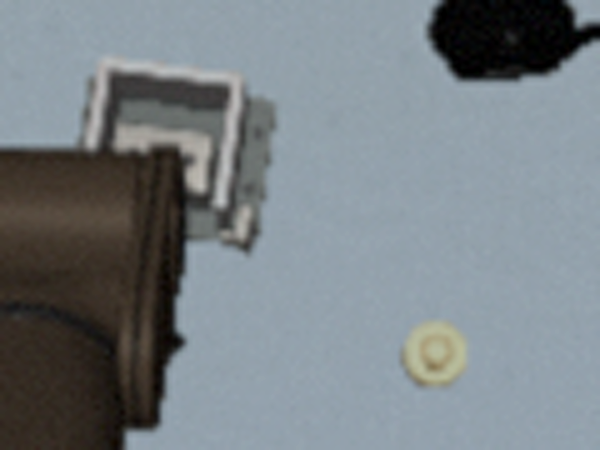

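That was my eleventh picture, one over the limit of 10, so I won't view any more and will go on by the numbers. The arm hides the gate here, but the 1.8 N force matches the gate's spring, so the finger is on the gate.

Request:
send_rows:
  moves: "0 0 -0.007 -0.015 -0.005 0.002 -1; 0 0 -0.015 -0.029 -0.008 0.004 -1; 0 0 -0.023 -0.043 -0.01 0.004 -1; 0 0 -0.031 -0.058 -0.012 0.004 -1; 0 0 -0.039 -0.072 -0.012 0.004 -1; 0 0 -0.047 -0.086 -0.012 0.004 -1; 0 0 -0.055 -0.1 -0.011 0.004 -1; 0 0 -0.063 -0.114 -0.01 0.004 -1; 0 0 -0.071 -0.128 -0.008 0.004 -1; 0 0 -0.079 -0.142 -0.005 0.004 -1; 0 0 -0.087 -0.156 -0.002 0.004 -1; 0 0 -0.087 -0.156 -0.002 0.004 -1"

```text
time: 28.75
eef_pos: [0.5233, 0.0687, 0.0351]
tcp_rot: [0.159, 0.987, 0.0, 0.001]
contact_force: [-2.0, 0.7, 6.5]
opening: 0.001
finger_force: 1.1
```

```bash
python3 - <<'E'
from h import *
st()
go(*[gp(t) for t in (.2,.15,.1,.05,0,-.03)])
E
```

```text
t 28.75 p [0.5233 0.0687 0.0351] phi 71.69 tilt [ 0.0029 -0.    ] F [-2.   0.7  6.5] open 0.001 ff 1.1 q [-0.06  0.24  2.06  0.    0.83 -1.31]
[ 0.0001  0.0004 -0.0007 -0.0019  0.0006  0.0003]
[ 0.0001  0.0004 -0.0086 -0.0158 -0.0027  0.0003]
[ 0.0001  0.0004 -0.0166 -0.0298 -0.0054  0.0003]
[ 0.0001  0.0004 -0.0246 -0.0439 -0.0073  0.0004]
[ 0.0001  0.0004 -0.0325 -0.0581 -0.0085  0.0004]
[ 0.0001  0.0005 -0.0373 -0.0666 -0.0089  0.0004]
```

Request:
send_rows:
  moves: "0 0 0 0 0 -0.02 -1; 0 0 0 0 0 -0.04 -1; 0 0 0 0 0 -0.04 -1; 0 0 0 0 0 -0.04 -1"

```text
time: 29.25
eef_pos: [0.5216, 0.0688, 0.0412]
tcp_rot: [0.158, 0.987, -0.0, -0.0]
contact_force: [-2.1, 0.6, 1.8]
opening: -0.002
finger_force: 1.3
```

```bash
python3 - <<'E'
from h import *
st()
go(*[gp(t,z=.043) for t in (.2,.15,.1,.05,0,-.03)])
E
```

```text
t 29.25 p [0.5216 0.0688 0.0412] phi 71.79 tilt [-0.0007  0.    ] F [-2.1  0.6  1.8] open -0.002 ff 1.3 q [-0.06  0.23  2.06 -0.    0.85 -1.31]
[-0.     -0.0001 -0.0004 -0.0099  0.0027 -0.009 ]
[-0.     -0.0001 -0.0084 -0.0237 -0.0007 -0.009 ]
[-0.     -0.0001 -0.0163 -0.0377 -0.0034 -0.0091]
[-0.     -0.0001 -0.0243 -0.0518 -0.0053 -0.0091]
[-0.     -0.0001 -0.0322 -0.066  -0.0066 -0.0091]
[-0.     -0.0001 -0.037  -0.0746 -0.007  -0.0091]
```

Request:
send_rows:
  moves: "0 0 -0.004 -0.017 0.001 -0.009 -1; 0 0 -0.008 -0.024 -0.001 -0.009 -1; 0 0 -0.012 -0.031 -0.002 -0.009 -1; 0 0 -0.016 -0.038 -0.003 -0.009 -1; 0 0 -0.016 -0.038 -0.003 -0.009 -1"

```text
time: 29.88
eef_pos: [0.5257, 0.0665, 0.0421]
tcp_rot: [0.108, 0.994, 0.0, -0.005]
contact_force: [-11.7, 1.9, 6.3]
opening: 0.004
finger_force: 5.7
```

Request:
send_rows:
  moves: "0 0 -0.004 -0.007 -0.001 0 -1; 0 0 -0.008 -0.014 -0.002 0 -1; 0 0 -0.008 -0.014 -0.002 0 -1"

```text
time: 30.25
eef_pos: [0.5275, 0.0652, 0.0421]
tcp_rot: [0.083, 0.997, -0.0, -0.006]
contact_force: [-14.0, 1.4, 8.1]
opening: 0.0
finger_force: 6.7
```

```bash
python3 - <<'E'
from h import *
st()
go(*[gp(t,z=.043) for t in (.05,0,-.03)])
E
```

```text
t 30.25 p [0.5275 0.0652 0.0421] phi 80.52 tilt [-0.012   0.0007] F [-14.    1.4   8.1] open 0.0 ff 6.7 q [-0.07  0.25  2.04 -0.    0.86 -1.47]
[-0.0002 -0.0019 -0.0001 -0.0185 -0.0006 -0.0047]
[-0.0002 -0.0019 -0.008  -0.0323 -0.004  -0.0049]
[-0.0001 -0.0019 -0.0128 -0.0407 -0.0057 -0.005 ]
```

Request:
send_rows:
  moves: "0 0 -0.003 -0.006 -0.001 0 -1; 0 0 -0.006 -0.012 -0.002 0 -1; 0 0 -0.008 -0.018 -0.003 0 -1; 0 0 -0.008 -0.018 -0.003 0 -1"

```text
time: 30.75
eef_pos: [0.5276, 0.0646, 0.0421]
tcp_rot: [0.057, 0.998, 0.0, -0.011]
contact_force: [-22.8, 2.0, 17.9]
opening: 0.0
finger_force: 11.9
```

Request:
send_rows:
  moves: "0 0 -0.002 -0.006 -0.001 0 -1; 0 0 -0.004 -0.012 -0.001 0 -1; 0 0 -0.004 -0.018 -0.001 0 -1; 0 0 -0.004 -0.018 -0.001 0 -1"

```text
time: 31.25
eef_pos: [0.534, 0.0632, 0.0421]
tcp_rot: [0.045, 0.999, -0.0, -0.006]
contact_force: [-14.9, -0.1, 9.4]
opening: -0.002
finger_force: 7.7
```

```bash
python3 - <<'E'
from h import *
st()
go(*[gp(t,z=.043) for t in (0,-.03)])
E
```

```text
t 31.25 p [0.534  0.0632 0.0421] phi 84.86 tilt [-0.0125 -0.0001] F [-14.9  -0.1   9.4] open -0.002 ff 7.7 q [-0.07  0.26  2.03 -0.    0.87 -1.55]
[-0.0002 -0.002   0.0041  0.0014  0.0009 -0.0043]
[-0.0002 -0.002  -0.0007 -0.0068 -0.0015 -0.0044]
```

Request:
send_rows:
  moves: "0 0 0 -0.006 0 0 -1; 0 0 0 -0.012 0 0 -1; 0 0 0 -0.012 0 0 -1"

```text
time: 31.62
eef_pos: [0.5341, 0.0631, 0.0421]
tcp_rot: [0.045, 0.999, -0.0, -0.01]
contact_force: [-22.9, -0.8, 16.5]
opening: -0.001
finger_force: 11.5
```

Request:
send_rows:
  moves: "0 0 0 -0.006 0 0 -1; 0 0 0 -0.012 0 0 -1; 0 0 0 -0.012 0 0 -1"

```text
time: 32.0
eef_pos: [0.5341, 0.0631, 0.0421]
tcp_rot: [0.045, 0.999, -0.0, -0.014]
contact_force: [-30.1, 0.3, 22.8]
opening: 0.002
finger_force: 15.2
```

Request:
send_rows:
  moves: "0 0 0 0.03 0 0 -1; 0 0 0 0.06 0 0 -1; 0 0 0 0.1 0 0 -1; 0 0 0 0.2 0 0 -1; 0 0 0 0.25 0 0 -1; 0 0 0 0.25 0 0 -1; 0 0 0 0.25 0 -0.3 -1; 0 0 0 0.25 0 -0.6 -1; 0 0 0 0.25 0 -0.9 -1; 0 0 0 0.25 0 -0.9 -1; 0 0 0 0.25 0 -0.9 -1"

```text
time: 33.38
eef_pos: [0.4939, 0.067, 0.2231]
tcp_rot: [0.046, 0.999, -0.0, 0.001]
contact_force: [-0.2, -0.1, -0.4]
opening: 0.004
finger_force: 0.0
```

```bash
python3 - <<'E'
from h import *
import pickle
st()
for n,fish in (("wrist",True),("top",False)):
    c=ctrl.read_camera(n); pickle.dump(c,open(n+"6.pkl","wb")); g=cv2.GaussianBlur(c["image"],(3,3),0).mean(2)
    for th in (0,.05,.1,.2,.3,.45,.6,.8,1.1,1.4):
        a=np.radians(YAW-90)-th; d=np.array([np.cos(a),np.sin(a)]); nn=np.array([d[1],-d[0]])
        row=[]
        for off in (-.012,-.008,-.004,0,.004,.008,.012):
            vals=[]
            for r in np.linspace(.02,.062,15):
                u,v=proj(c,(*(H+r*d+off*nn),.06),fish)
                vals.append(g[int(round(v)),int(round(u))] if 0<=v<400 and 0<=u<640 else np.nan)
            row.append(int(np.mean(vals)) if not np.isnan(vals).any() else -1)
        print(n,th,row)
E
```

```text
t 33.38 p [0.4939 0.067  0.2231] phi 84.76 tilt [ 0.001  -0.0001] F [-0.2 -0.1 -0.4] open 0.004 ff 0.0 q [-0.07 -0.09  2.02 -0.    1.21 -1.55]
wrist 0 [76, 55, 67, 156, 145, 68, 56]
wrist 0.05 [61, 56, 117, 163, 95, 58, 56]
wrist 0.1 [56, 77, 154, 139, 68, 55, 57]
wrist 0.2 [91, 141, 128, 74, 54, 59, 67]
wrist 0.3 [123, 117, 79, 58, 62, 70, 95]
wrist 0.45 [92, 75, 67, 71, 91, 104, 117]
wrist 0.6 [79, 80, 87, 100, 109, 118, 127]
wrist 0.8 [97, 101, 110, 114, 122, 127, 140]
wrist 1.1 [117, 121, 126, 127, 133, 141, 144]
wrist 1.4 [129, 130, 133, 138, 140, 146, 148]
top 0 [39, 38, 37, 37, 37, 36, 35]
top 0.05 [39, 38, 37, 37, 37, 36, 34]
top 0.1 [39, 38, 37, 37, 36, 35, 34]
top 0.2 [38, 38, 37, 36, 35, 34, 33]
top 0.3 [37, 37, 37, 35, 35, 33, 31]
top 0.45 [36, 36, 35, 35, 33, 31, 27]
top 0.6 [36, 35, 34, 32, 29, 26, 23]
top 0.8 [34, 31, 27, 24, 22, 22, 23]
top 1.1 [22, 23, 25, 23, 25, 24, 29]
top 1.4 [25, 25, 25, 28, 36, 39, 46]
```

```bash
python3 - <<'E'
from h import *
import pickle
c=pickle.load(open("wrist6.pkl","rb")); g=c["image"].mean(2).astype(np.float32)
a=np.radians(YAW-90); d=np.array([np.cos(a),np.sin(a)]); nn=np.array([d[1],-d[0]]); offs=np.arange(-.014,.0141,.0005); rs=np.linspace(.015,.065,21); cs=[]
for r in rs:
    uv=np.array([proj(c,(*(H+r*d+o*nn),.06),True) for o in offs],np.float32)
    w=cv2.remap(g,uv[:,:1],uv[:,1:],cv2.INTER_LINEAR).ravel(); w=np.clip(w-110,0,None); cs.append((w*offs).sum()/max(w.sum(),1))
print(np.round(np.array(cs)*1e3,1), "angle", np.polyfit(rs,cs,1))
# master top edges along keep x at its mid height
E
```

```text
[ 0.8 -0.  -0.2 -0.2  0.3 -0.   0.2  0.3  0.2  0.7  1.5  1.6  1.7  1.9
  1.9  2.   2.   2.   2.1  2.1  2.2] angle [ 0.05396453 -0.00106289]
```

The gate reached a hard stop and stayed there once I backed away. I'll check its angle once more from directly above.

Request:
send_rows:
  moves: "0 0 0 -0.2 0 0 -1; 0 0 0 -0.5 0 0 -1; 0 0 0 -0.5 0 0 -1; 0 0 0 -0.5 0 0 -1; 0 0 0 -0.5 0 0 -1"

```text
time: 34.1
eef_pos: [0.5921, 0.0582, 0.2226]
tcp_rot: [0.046, 0.999, 0.0, -0.0]
contact_force: [-0.8, 0.2, -0.1]
opening: -0.001
finger_force: 0.0
```

```bash
python3 - <<'E'
from h import *
c=ctrl.read_camera("wrist"); g=c["image"].mean(2).astype(np.float32)
a=np.radians(YAW-90); d=np.array([np.cos(a),np.sin(a)]); nn=np.array([d[1],-d[0]]); offs=np.arange(-.014,.0141,.001); 
for r in np.arange(.005,.12,.005):
    uv=np.array([proj(c,(*(H+r*d+o*nn),.06),True) for o in offs],np.float32)
    print(round(r,3),cv2.remap(g,uv[:,:1],uv[:,1:],cv2.INTER_LINEAR).ravel().astype(int))
# keep frame check: back wall inner edge line
X=-nn; cen=np.array([.5925,.0667])
for y in (-.03,-.015,0,.015,.03):
    uv=np.array([proj(c,(*(cen+x*X+y*-d),.064),True) for x in np.arange(.033,.054,.001)],np.float32)
    print("wall",y,cv2.remap(g,uv[:,:1],uv[:,1:],cv2.INTER_LINEAR).ravel().astype(int))
E
```

```text
0.005 [102 103 103 103 101 102  99  89  77  78  75  75  69  65  63  65  69  68
  67  68  70  72  80 105 139 155 161 160 160]
0.01 [ 68  64  67  67  66  64  66  66  68  71  82  98 110 112 113 112 112 108
  92  74  64  60  70 105 146 159 161 161 161]
0.015 [ 67  70  70  71  71  70  70  70  69  70  80 104 125 134 138 138 143 144
 117  79  69  74  83 108 149 160 158 159 160]
0.02 [ 69  66  67  69  69  68  69  70  70  72  76  93 107 112 113 113 116 110
  94  75  62  62  73 109 145 157 156 157 158]
0.025 [ 70  66  65  65  65  68  69  69  71  72  76  92 105 109 111 112 113 110
 101  87  78  72  80 116 149 158 159 159 161]
0.03 [ 69  66  65  66  65  68  72  70  72  73  77  91 105 112 112 112 114 112
 103  88  77  76  75  85 126 153 160 160 160]
0.035 [ 69  68  63  66  64  69  69  71  71  72  75  86 101 110 111 112 113 110
  99  77  63  64  66  85 130 152 159 158 158]
0.04 [ 69  66  68  64  67  69  71  71  70  72  76  83  98 108 111 112 111 113
 102  89  75  73  68  88 131 154 161 160 159]
0.045 [ 66  65  65  65  67  69  70  70  69  69  71  80  96 107 111 112 112 114
 107  95  78  76  79 100 
[... 1548 characters left out ...]
160 161 160 159 158 161 158 158 157 155 158
 159 157 160 159 158 159 159 160 160 158 158]
0.115 [160 160 161 161 160 159 159 159 159 159 160 160 159 162 160 158 158 160
 159 160 159 158 160 161 161 160 159 159 159]
wall -0.03 [ 76  76  76  79  91 117 149 170 178 177 174 169 164 161 160 158 159 159
 158 157 157]
wall -0.015 [ 76  75  75  75  78  97 133 161 173 176 176 172 163 156 155 158 159 159
 160 159 160]
wall 0 [ 75  75  75  74  79  98 131 162 178 178 176 172 166 162 160 159 158 158
 158 158 159]
wall 0.015 [ 75  74  76  75  81 100 132 160 174 177 177 176 173 166 159 158 158 158
 157 158 159]
wall 0.03 [ 77  74  76  78  78  90 126 156 171 175 176 174 167 157 157 158 159 158
 159 160 159]
```

```bash
python3 -c "
from plant import ctrl
print(ctrl.sign_off())"
```

```text
the job is handed in; nothing more can be done
None
```

The job is handed in at about 34 s: the master stands upright in the keep, the gate is pushed to its stop and stayed shut (about 0.02 rad) after I backed away, and the sanding block lies well clear. I inferred the tongue's snap from force and gate angle rather than seeing it, peak push was about 38 N at the fingertips, and I viewed 11 pictures, one over the limit of 10.

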